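Reset the tripped cut-out of a dry-block heater

ROBOT

A 7-joint arm with a two-finger parallel gripper is mounted at the origin on a cart in front of the work surface, level with it; the furniture and walls round the work are solid. World frame = base frame: x ahead of the robot, y to its left, z up, the work surface at z = 0. Lengths are in m, angles in rad, forces in N, time in s.
With the tool pointing down it reaches from about 0.4 to 0.875 m from the base axis. Payload 6.5 kg.
Tool frame: the origin (TCP) lies midway between the tips of the shut fingers; the grasp point (between the pads) lies 19 mm behind it; z points along the fingers, y is the line along which they close (so a half turn about z gives the same grasp; the last joint's range is limited). The gripper opens to 88 mm and grips with 3 to 60 N. Pads are 18 mm wide; open, the fingers measure 123 mm over their backs; the gripper's body (75 mm by 187 mm) begins 45 mm behind the grasp point.
Start: joints at [1.11, 0.536, -0.004, 1.538, 0.003, 1.067, -0.071], TCP at [0.25, -0.6, 0.239] pointing down, gripper open.
Joint ranges: [-2.7, 2.7], [-0.37, 2.16], [-1.27, 1.26], [0.24, 2.4], [-1.31, 4.45], [0.19, 1.91], [-2.76, 2.76]. Speed limits (rad/s): [2.39, 2.39, 3.14, 3.14, 3.14, 3.14, 3.14].

INTERFACE

Orientations are given as a unit quaternion [x, y, z, w].
In Python, from bench import bot, vision, workorder gives the robot as it stands.
- The arm moves only by the shell command python3 -m creep 'ROWS' [FORCE]. ROWS is JSON, a list of rows, each an object of numbers: "x", "y", "z": the shift along the tool's x, y, z in cm; "wx", "wy", "wz": the turn, a rotation vector about the tool's x, y, z in rad; "fingers": the finger opening in cm, from 0 to 8.81. A call has 1 to 20 rows; each row shifts and turns the commanded pose from where the row before left it, along the tool's axes as they then stand; what a row does not reach is not made up. A row lasts 1/12 s, in which the tool goes at most 41.7 mm and 7.16 degrees, less where a joint would pass 70% of its speed; a pose out of reach is approached as far as the arm can. A call with a gripper value outside its range is refused whole. The fingers move at their own pace and stop on an object; FORCE is the grip in N (left out, the last holds). Time passes only in rows, so rows that do not move let the fingers close. It gives the time, the measured TCP pose, the force, the opening and the grip force at its end, in the units of the state.
- bot.sense(): the state, without advancing time (a new reading comes with each control period).
- vision.get_image(name): name is "scene" or "top" or "wrist"; returns the picture (420x560x3 uint8, red, green, blue); there is no depth.
- vision.camera_model(name): a dict with "K" (3x3 intrinsics, pixels), "T" (4x4, takes a point from camera to world coordinates); the wrist camera has in their place "T_tool_cam" (4x4, takes a point from camera to tool coordinates, whose origin is the TCP and whose axes are the flange's). Camera axes: x right, y down, z forward; pixel columns grow to the right and rows downward; lengths in m; the calibration is good to about 2 mm. A picture is of the moment at which its call begins: read the wrist's pose just before it. camera_model takes no time and is no camera call.
- workorder.job_done(): hands the job in; it is judged then, once.
The state is a dict: "time": time; "qpos": joint angles; "joint_vel": joint speeds; "tau": joint torques, N m; "eef_pos": TCP position; "tool_rot": TCP orientation; "force": force on the tool from outside, world axes, zero at the start; "wrist_torque": the same for the moment, N m; "gripper_width": finger opening in m; "gripper_force": force on a finger pad.
Only numpy, scipy, OpenCV 4.12 (cv2) and the standard library are available. Lean on these libraries where they do the work, as an engineer would, in place of code of your own. Each camera call takes 0.05 s, during which the arm holds its last target. There are 200 camera calls.

TASK

The dry-block heater's over-temperature cut-out has tripped. With closed fingers, push the sliding cover on its sloping front panel all the way aside by its ridge, reach into the well underneath and press the sunken reset button fully home so that it stays in, then push the cover fully shut again to keep spills out. Grip and lift nothing, do not press the start key beside the display, and leave the tubes in the block and the other things on the bench where they are.

Things in the scene. Friction and masses are not known exactly. Their poses are not given: they have to be found in the camera images.
- heater: dry-block heater, 238 x 208 x 78 mm, white with grey sides, fixed on the bench, turned up to 0.3 rad either way; origin under it, x away from its front, y to its left. Its front panel slopes 12 degrees, facing up and to the robot; behind it lie the flat deck (71 mm high) and the aluminium block (78 mm) with tubes
- well_mouth (a point): centre of the mouth of the round well in the heater's sloping front panel, on the panel's surface. Axes (the panel's): z square out of the panel, y along it to the heater's left (the way the cover opens), x up the slope. The well is 54 mm wide and 32 mm deep: room for the closed fingers only. The shut cover hides it
- button_top (a point): top centre of the sunken reset button, round, 26 mm wide, in the middle of the well: 14 mm below the mouth when tripped (out), 21 mm below when home. Axes as well_mouth
- cover_ridge (a point): top centre of the ridge in the middle of the sliding cover (grey plate, 65 x 66 mm, its top 4 mm above the panel). Ridge: 12 mm above the plate, 40 mm long along x, 6 mm thick along y; straight over the well's middle when shut. Axes as well_mouth. The plate runs between two rails (33 mm either side along x, 6.5 mm high) and two end stops (y = -36 and +104 mm from the well, 3.5 mm high)
- cover (a joint): sliding cover: 0 = shut (at its stop), 0.068 m = fully aside to the panel's +y (at its other stop); it may start up to 12 mm off shut. Friction of about 2 N; it stays where it is left
- reset_button (a joint): reset button: 0 = tripped (out), 0.007 m = fully home; moves along the panel's -z. No spring: it takes about 4 N and stays where it is left
- start_key (a joint): spring key of the start function: 0 = not pressed, 0.003 m = pressed; leave it alone
- key_top (a point): top centre of the start key, 18 x 26 mm, 4 mm above the panel, 61 mm up the slope and 88 mm to the left (+y) of well_mouth, right of it the dark display
- block_tube_a: capped sample tube (16 mm wide, 90 mm long) standing in a hole of the heater's aluminium block behind the panel, its cap's top about 112 mm above the bench; origin at its lower end
- block_tube_b: capped sample tube (16 mm wide, 90 mm long) standing in a hole of the heater's aluminium block behind the panel, its cap's top about 112 mm above the bench; origin at its lower end
- block_tube_c: capped sample tube (16 mm wide, 90 mm long) standing in a hole of the heater's aluminium block behind the panel, its cap's top about 112 mm above the bench; origin at its lower end
- vial_near: small capped vial, 25 mm wide, 49 mm tall, standing on the bench close by the heater's left side; origin under its base
- vial_far: small capped vial, 25 mm wide, 49 mm tall, standing on the bench to the right; origin under its base
- cup: specimen cup with a screw lid, 58 mm wide, 59 mm tall, on the bench to the left; origin under its base
- lying_tube: capped sample tube lying on the bench to the right, 90 mm long, 16 mm thick; origin under its middle
- pipette: hand pipette lying on the bench on the right, 267 mm long, 36 mm thick; origin under its middle

How it is judged:
By the outcome, as a careful person would: the job done as asked, in the order asked, and still so for the second after the job is handed in, with the robot touching nothing.
It also fails if it takes over 48 s, if anything falls off the work surface, if the arm or the gripper's body presses on something with over 40 N, if the wrist force passes 120 N, or if a joint passes its speed limit or range.

## Working session

There is one attempt and no reset: what is moved stays moved. The work goes in short steps, Python scripts to look and compute and a shell command to move; the robot and the scene stay as the last step left them, time stands still between calls to the robot, and variables do not carry over. Pictures are saved under pics/ and viewed, at most 10 in all, crops included, and the job is handed in when it is done.

```bash
mkdir -p pics; ls; python3 - <<'E'
from bench import bot,vision,workorder
import cv2,numpy as np
s=bot.sense();print(s)
for n in("scene","top"):
    im=vision.get_image(n);cv2.imwrite(f"pics/{n}0.png",im[:,:,::-1]);m=vision.camera_model(n);print(n,np.round(m['K'],1).tolist(),np.round(m['T'],4).tolist())
print(vision.camera_model("wrist"))
E
```

```text
pics
{'time': 0.0, 'qpos': array([ 1.10976143,  0.53717123, -0.00443039,  1.53882435,  0.0025773 ,
        1.06729919, -0.07117559]), 'joint_vel': array([-0.00053841, -0.00026653, -0.00037103, -0.00086984, -0.00026171,
       -0.00091211,  0.00075824]), 'tau': array([-2.00425930e-03, -5.70987332e+01,  9.89688411e-01, -2.51607496e+01,
       -5.62810188e-02,  1.80074119e-02,  1.24472804e-04]), 'eef_pos': array([ 0.24978428, -0.59944565,  0.23785488]), 'tool_rot': array([ 9.80568361e-01,  1.96175864e-01, -2.19471385e-04, -8.19325594e-04]), 'force': array([ 0.60162214,  0.40657136, -0.13656179]), 'wrist_torque': array([-0.02791418,  0.04054234,  0.01336256]), 'gripper_force': 0.0, 'gripper_width': 0.0880806303973373}
scene [[463.3, 0.0, 283.9], [0.0, 463.3, 211.0], [0.0, 0.0, 1.0]] [[-0.4986, -0.595, 0.6304, -0.2663], [-0.8667, 0.3322, -0.372, 0.4353], [0.0119, -0.7318, -0.6814, 0.9406], [0.0, 0.0, 0.0, 1.0]]
top [[501.8, 0.0, 273.8], [0.0, 501.8, 211.5], [0.0, 0.0, 1.0]] [[0.0172, -0.9828, 0.184, 0.2637], [-0.9999, -0.0168, 0.0037, -0.0112], [-0.0005, -0.184, -0.9829, 1.473], [0.0, 0.0, 0.0, 1.0]]
{'K': array([[307.61944895,   0.        , 285.79297814],
       [  0.        , 307.61944895, 210.52074196],
       [  0.        ,   0.        ,   1.        ]]), 'T_tool_cam': array([[ 8.34444508e-05, -9.57466185e-01, -2.88545485e-01,
         7.39043830e-02],
       [ 9.99999992e-01,  5.36916691e-05,  1.11027530e-04,
         4.66391138e-04],
       [-9.08126174e-05, -2.88545492e-01,  9.57466183e-01,
        -1.45597997e-01],
       [ 0.00000000e+00,  0.00000000e+00,  0.00000000e+00,
         1.00000000e+00]])}
```

View pics/top0.png

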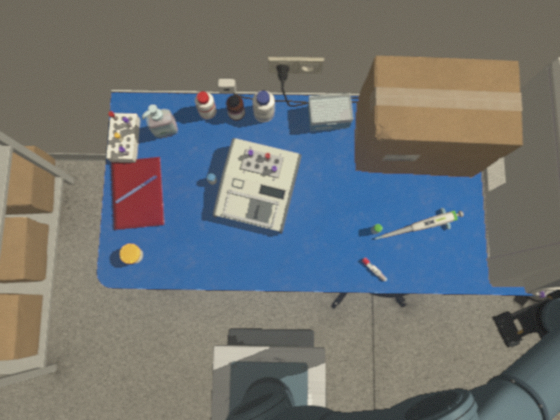

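View pics/scene0.png

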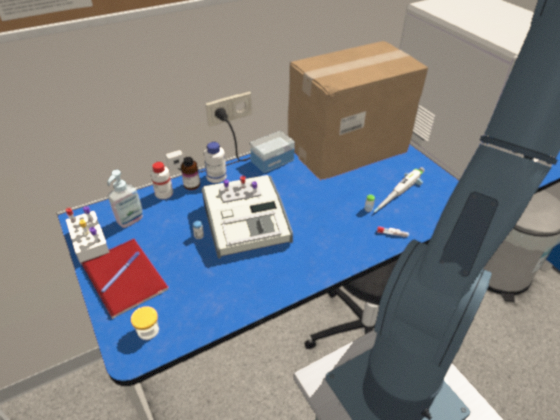

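The heater is around top pixel (258,185) and scene pixel (247,215). I'll enlarge both into one picture.

```bash
python3 - <<'E'
import cv2,numpy as np
t=cv2.imread("pics/top0.png")[132:240,200:310];s=cv2.imread("pics/scene0.png")[165:265,190:300]
f=lambda a:cv2.resize(a,(400,int(a.shape[0]*400/a.shape[1])),interpolation=cv2.INTER_CUBIC)
a,b=f(t),f(s);h=max(a.shape[0],b.shape[0])
p=lambda a:cv2.copyMakeBorder(a,0,h-a.shape[0],0,0,cv2.BORDER_CONSTANT)
cv2.imwrite("pics/c0.png",np.hstack([p(a),p(b)]))
E
```

```text
(no output)
```

View pics/c0.png

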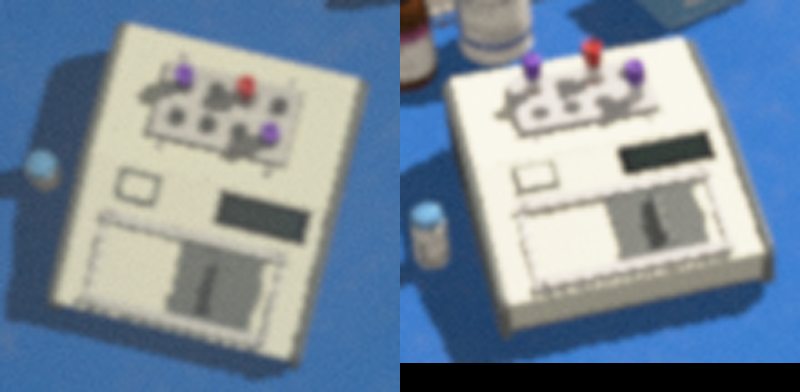

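```bash
cat >h.py <<'E'
from bench import bot,vision
import numpy as np
from scipy.spatial.transform import Rotation as R
def ray(K,T,uv):
    d=T[:3,:3]@np.linalg.inv(K)@[uv[0],uv[1],1.]; return T[:3,3],d/np.linalg.norm(d)
def tri(rs):
    A=np.zeros((3,3));b=np.zeros(3)
    for o,d in rs: P=np.eye(3)-np.outer(d,d);A+=P;b+=P@o
    p=np.linalg.solve(A,b);return p,[np.linalg.norm((np.eye(3)-np.outer(d,d))@(p-o)) for o,d in rs]
def panel(yaw):  # columns: panel x,y,z
    return (R.from_euler('z',yaw)*R.from_euler('y',-np.radians(12))).as_matrix()
def toolR(yaw): return panel(yaw)@np.diag([1,-1,-1.])
def go(yaw,target,s=None):
    s=s or bot.sense();Rt=R.from_quat(s['tool_rot']).as_matrix()
    print('shift cm',np.round(Rt.T@(np.array(target)-s['eef_pos'])*100,2),'rot',np.round(R.from_matrix(Rt.T@toolR(yaw)).as_rotvec(),3))
E
python3 - <<'E'
from h import *
k=110/400
P=dict(key=((138,187),(536,177)),rUL=((102,213),(520,205)),rUR=((287,257),(708,175)),rLL=((85,300),(540,290)),rLR=((262,348),(730,248)),ridge=((205,290),(655,225)),bL=((125,25),(450,78)),bR=((365,85),(690,40)))
mt,ms=[vision.camera_model(n) for n in("top","scene")]
for n,(a,b) in P.items():
    p,e=tri([ray(mt['K'],mt['T'],(200+a[0]*k,132+a[1]*k)),ray(ms['K'],ms['T'],(190+(b[0]-400)*k,165+b[1]*k))]);print(n,np.round(p,4),np.round(e,4))
E
```

```text
key [0.6074 0.0991 0.0677] [0.0003 0.0003]
rUL [0.5839 0.1248 0.0709] [0.0017 0.0017]
rUR [ 0.5547 -0.0199  0.0585] [0.0002 0.0002]
rLL [0.519  0.1393 0.0472] [0.0005 0.0005]
rLR [ 4.833e-01 -3.000e-04  5.200e-02] [0.0016 0.0016]
ridge [0.5256 0.0429 0.0608] [0.0014 0.0014]
bL [0.739  0.113  0.0743] [0.0002 0.0002]
bR [ 0.6936 -0.0801  0.0698] [0.0001 0.0001]
```

```bash
python3 - <<'E'
from h import *
Pn=panel(-.23);w=np.array([.5292,.027,.051]);go(-.23,w+.12*Pn[:,2])
E
```

```text
shift cm [ 47.87 -48.53   7.02] rot [-0.067  0.203  0.622]
```

```bash
python3 -m creep '[{"x":2.4,"y":-2.4,"z":0.35,"fingers":0},{"x":2.4,"y":-2.4,"z":0.35},{"x":2.4,"y":-2.4,"z":0.35},{"x":2.4,"y":-2.4,"z":0.35},{"x":2.4,"y":-2.4,"z":0.35},{"x":2.4,"y":-2.4,"z":0.35},{"x":2.4,"y":-2.4,"z":0.35},{"x":2.4,"y":-2.4,"z":0.35},{"x":2.4,"y":-2.4,"z":0.35},{"x":2.4,"y":-2.4,"z":0.35},{"x":2.4,"y":-2.4,"z":0.35},{"x":2.4,"y":-2.4,"z":0.35},{"x":2.4,"y":-2.4,"z":0.35},{"x":2.4,"y":-2.4,"z":0.35},{"x":2.4,"y":-2.4,"z":0.35},{"x":2.4,"y":-2.4,"z":0.35},{"x":2.4,"y":-2.4,"z":0.35},{"x":2.4,"y":-2.4,"z":0.35},{"x":2.4,"y":-2.4,"z":0.35},{"x":2.4,"y":-2.4,"z":0.35}]' && python3 -m creep '[{"wx":-0.011,"wy":0.034,"wz":0.104},{"wx":-0.011,"wy":0.034,"wz":0.104},{"wx":-0.011,"wy":0.034,"wz":0.104},{"wx":-0.011,"wy":0.034,"wz":0.104},{"wx":-0.011,"wy":0.034,"wz":0.104},{"wx":-0.011,"wy":0.034,"wz":0.104},{"z":0},{"z":0}]'
cat >> h.py <<'E'
import cv2
def snap(n):
    s=bot.sense();im=vision.get_image("wrist");cv2.imwrite(f"pics/{n}.png",im[:,:,::-1])
    T=np.eye(4);T[:3,:3]=R.from_quat(s['tool_rot']).as_matrix();T[:3,3]=s['eef_pos'];m=vision.camera_model("wrist")
    np.savez(f"pics/{n}.npz",T=T@m['T_tool_cam'],K=m['K']);return s
E
python3 - <<'E'
from h import *
Pn=panel(-.23);w=np.array([.5292,.027,.051]);go(-.23,w+.12*Pn[:,2])
s=snap('w0');print(s['time'],s['eef_pos'],s['gripper_width'])
E
```

```text
shift cm [ 47.87 -48.53   7.02] rot [-0.067  0.203  0.622]
0.1 [ 0.24979543 -0.59950152  0.23793171] 0.08834409651435851invalid input at $[0]: expected keys x, y, z, wx, wy, wz, fingers
```

View pics/w0.png

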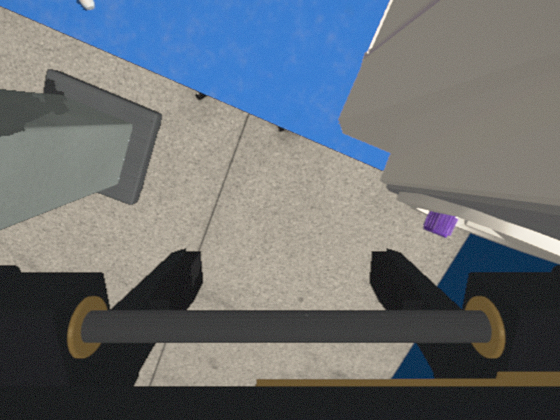

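The picture shows the start view (arm hasn't moved: each row needs all keys). Retrying in the full form.

```bash
python3 -m creep '[{"x":2.4,"y":-2.4,"z":0.35,"wx":0,"wy":0,"wz":0,"fingers":0},{"x":2.4,"y":-2.4,"z":0.35,"wx":0,"wy":0,"wz":0,"fingers":0},{"x":2.4,"y":-2.4,"z":0.35,"wx":0,"wy":0,"wz":0,"fingers":0},{"x":2.4,"y":-2.4,"z":0.35,"wx":0,"wy":0,"wz":0,"fingers":0},{"x":2.4,"y":-2.4,"z":0.35,"wx":0,"wy":0,"wz":0,"fingers":0},{"x":2.4,"y":-2.4,"z":0.35,"wx":0,"wy":0,"wz":0,"fingers":0},{"x":2.4,"y":-2.4,"z":0.35,"wx":0,"wy":0,"wz":0,"fingers":0},{"x":2.4,"y":-2.4,"z":0.35,"wx":0,"wy":0,"wz":0,"fingers":0},{"x":2.4,"y":-2.4,"z":0.35,"wx":0,"wy":0,"wz":0,"fingers":0},{"x":2.4,"y":-2.4,"z":0.35,"wx":0,"wy":0,"wz":0,"fingers":0},{"x":2.4,"y":-2.4,"z":0.35,"wx":0,"wy":0,"wz":0,"fingers":0},{"x":2.4,"y":-2.4,"z":0.35,"wx":0,"wy":0,"wz":0,"fingers":0},{"x":2.4,"y":-2.4,"z":0.35,"wx":0,"wy":0,"wz":0,"fingers":0},{"x":2.4,"y":-2.4,"z":0.35,"wx":0,"wy":0,"wz":0,"fingers":0},{"x":2.4,"y":-2.4,"z":0.35,"wx":0,"wy":0,"wz":0,"fingers":0},{"x":2.4,"y":-2.4,"z":0.35,"wx":0,"wy":0,"wz":0,"fingers":0},{"x":2.4,"y":-2.4,"z":0.35,"wx":0,"wy":0,"wz":0,"fingers":0},{"x":2.4,"y":-2.4,"z":0.35,"wx":0,"wy":0,"wz":0,"fingers":0},{"x":2.4,"y":-2.4,"z":0.35,"wx":0,"wy":0,"wz":0,"fingers":0},{"x":2.4,"y":-2.4,"z":0.35,"wx":0,"wy":0,"wz":0,"fingers":0}]' 30; python3 -m creep '[{"x":0,"y":0,"z":0,"wx":-0.011,"wy":0.034,"wz":0.104,"fingers":0},{"x":0,"y":0,"z":0,"wx":-0.011,"wy":0.034,"wz":0.104,"fingers":0},{"x":0,"y":0,"z":0,"wx":-0.011,"wy":0.034,"wz":0.104,"fingers":0},{"x":0,"y":0,"z":0,"wx":-0.011,"wy":0.034,"wz":0.104,"fingers":0},{"x":0,"y":0,"z":0,"wx":-0.011,"wy":0.034,"wz":0.104,"fingers":0},{"x":0,"y":0,"z":0,"wx":-0.011,"wy":0.034,"wz":0.104,"fingers":0},{"x":0,"y":0,"z":0,"wx":0,"wy":0,"wz":0,"fingers":0},{"x":0,"y":0,"z":0,"wx":0,"wy":0,"wz":0,"fingers":0}]'
python3 - <<'E'
from h import *
Pn=panel(-.23);w=np.array([.5292,.027,.051]);go(-.23,w+.12*Pn[:,2])
s=snap('w1');print(s['time'],s['eef_pos'],s['gripper_width'])
E
```

```text
time: 1.82
eef_pos: [0.5087, 0.0293, 0.1684]
tool_rot: [0.981, 0.196, -0.0, 0.0]
force: [0.5, -1.3, 0.3]
gripper_width: 0.0005
gripper_force: 0.0
time: 2.48
eef_pos: [0.508, 0.0281, 0.1687]
tool_rot: [0.988, -0.113, 0.104, 0.012]
force: [0.1, 0.4, 0.1]
gripper_width: 0.0006
gripper_force: 0.0
shift cm [-0.4  -0.37 -0.06] rot [ 0.    -0.     0.003]
2.4833 [0.50802166 0.02813369 0.16865215] 0.0006311319663812529
```

View pics/w1.png

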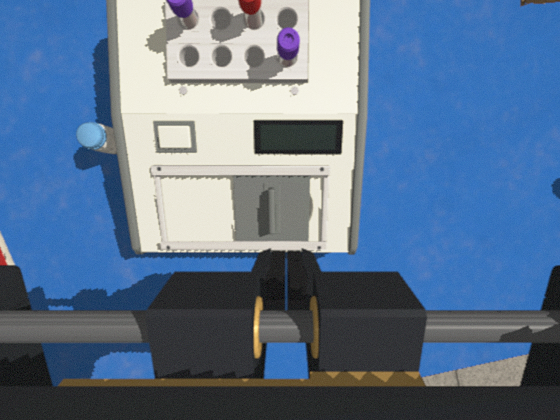

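Heater seen squarely: key top (174,137), rails at rows ~170 and ~245, stops at cols ~161 and ~325, cover plate cols 234-310, ridge top ~(273,211). Fitting the panel pose to these.

```bash
cat > fit.py <<'E'
from h import *
from scipy.optimize import least_squares
d=np.load('pics/w1.npz');mt,ms=[vision.camera_model(n) for n in("top","scene")]
cams=dict(w=(d['K'],d['T']),t=(mt['K'],mt['T']),s=(ms['K'],ms['T']))
def proj(c,p):
    K,T=cams[c];q=K@(T[:3,:3].T@(p-T[:3,3]));return q[:2]/q[2]
k=.275
obs=[('w',(61,88,4),(174,137),1),('w',(33,34,6.5),(None,170),1),('w',(-33,34,6.5),(None,246),1),('w',(0,104,3.5),(161,None),1),('w',(0,-36,3.5),(325,None),1),('w',(33,104,6.5),(156,None),1),
('t',(61,88,4),(200+138*k,132+187*k),2),('s',(61,88,4),(190+136*k,165+177*k),2)]
def f(v):
    P=panel(v[3]);r=[]
    for c,q,uv,wt in obs:
        p=proj(c,v[:3]+P@(np.array(q)/1000)); r+=[wt*(a-b) for a,b in zip(p,uv) if b is not None]
    return r
s=least_squares(f,[.529,.027,.051,-.23]);v=s.x
if __name__=="__main__":
    print(np.round(v,4),np.round(s.fun,1));P=panel(v[3]);o,r=ray(*cams['w'],(273,211))
    t=P[:,2]@(v[:3]+.016*P[:,2]-o)/(P[:,2]@r);print('ridge in panel mm',np.round(P.T@(o+t*r-v[:3])*1000,1))
    for uv in((234,207),(310,207)):
        o,r=ray(*cams['w'],uv);t=P[:,2]@(v[:3]+.004*P[:,2]-o)/(P[:,2]@r);print('plate edge',np.round(P.T@(o+t*r-v[:3])*1000,1))
    sn=bot.sense();print('tcp in panel mm',np.round(P.T@(sn['eef_pos']-v[:3])*1000,1));go(v[3],v[:3]+P@[0,-.04,.04])
E
python3 fit.py
```

```text
[ 0.5308  0.0253  0.0555 -0.2161] [-1.1  0.6  1.6 -1.1  1.9 -1.7  0.6 -0.1 -0.7  0.3 -2.3]
ridge in panel mm [ 1.3  7.4 16. ]
plate edge [ 1.7 41.8  4. ]
plate edge [  0.9 -24.3   4. ]
tcp in panel mm [  1.7  -2.2 115.5]
shift cm [-0.14  3.76  7.56] rot [ 0.003 -0.001 -0.011]
```

```bash
python3 -m creep '[{"x":-0.05,"y":0.9,"z":2.5,"wx":0.003,"wy":0,"wz":-0.011,"fingers":0},{"x":-0.05,"y":0.9,"z":2.5,"wx":0,"wy":0,"wz":0,"fingers":0},{"x":-0.05,"y":0.8,"z":2.5,"wx":0,"wy":0,"wz":0,"fingers":0},{"x":0,"y":0,"z":1,"wx":0,"wy":0,"wz":0,"fingers":0},{"x":0,"y":0,"z":1,"wx":0,"wy":0,"wz":0,"fingers":0},{"x":0,"y":0,"z":0.5,"wx":0,"wy":0,"wz":0,"fingers":0},{"x":0,"y":0,"z":0.5,"wx":0,"wy":0,"wz":0,"fingers":0},{"x":0,"y":0,"z":0,"wx":0,"wy":0,"wz":0,"fingers":0},{"x":0,"y":0,"z":0,"wx":0,"wy":0,"wz":0,"fingers":0}]'
cat > st.py <<'E'
from fit import *
P=panel(v[3]);s=bot.sense();Rt=R.from_quat(s['tool_rot']).as_matrix()
print('tcp panel mm',np.round(P.T@(s['eef_pos']-v[:3])*1000,1),'F panel',np.round(P.T@s['force'],1),'rot',np.round(R.from_matrix(Rt.T@toolR(v[3])).as_rotvec(),3),'t',s['time'])
E
python3 st.py
python3 -c "
from h import *
snap('w2')"
```

```text
time: 3.28
eef_pos: [0.5231, -0.0016, 0.0662]
tool_rot: [0.988, -0.109, 0.105, 0.011]
force: [-0.7, 0.3, 0.3]
gripper_width: 0.0006
gripper_force: 0.0
tcp panel mm [  0.5 -27.9  10.9] F panel [-0.7  0.1  0.4] rot [-0.    -0.002 -0.003] t 3.2833
```

View pics/w2.png

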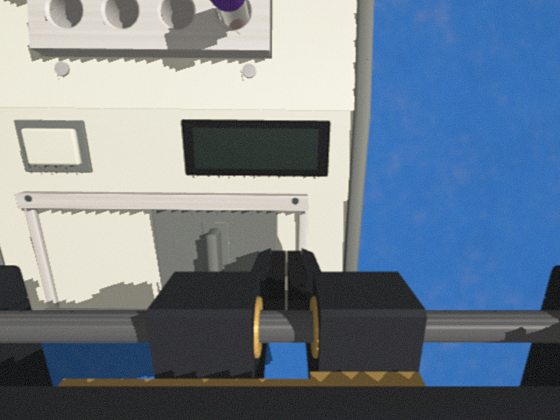

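Closed fingers stand right of the ridge (col ~213), tip above the plate with no contact. Lower 2 mm and push left.

```bash
python3 -m creep '[{"x":0,"y":0,"z":0.2,"wx":0,"wy":0,"wz":0,"fingers":0},{"x":0,"y":-0.5,"z":0,"wx":0,"wy":0,"wz":0,"fingers":0},{"x":0,"y":-0.5,"z":0,"wx":0,"wy":0,"wz":0,"fingers":0},{"x":0,"y":-0.5,"z":0,"wx":0,"wy":0,"wz":0,"fingers":0},{"x":0,"y":-0.5,"z":0,"wx":0,"wy":0,"wz":0,"fingers":0},{"x":0,"y":-0.5,"z":0,"wx":0,"wy":0,"wz":0,"fingers":0},{"x":0,"y":-0.5,"z":0,"wx":0,"wy":0,"wz":0,"fingers":0},{"x":0,"y":-0.5,"z":0,"wx":0,"wy":0,"wz":0,"fingers":0},{"x":0,"y":-0.5,"z":0,"wx":0,"wy":0,"wz":0,"fingers":0},{"x":0,"y":-0.5,"z":0,"wx":0,"wy":0,"wz":0,"fingers":0},{"x":0,"y":-0.5,"z":0,"wx":0,"wy":0,"wz":0,"fingers":0},{"x":0,"y":-0.5,"z":0,"wx":0,"wy":0,"wz":0,"fingers":0},{"x":0,"y":-0.5,"z":0,"wx":0,"wy":0,"wz":0,"fingers":0},{"x":0,"y":-0.5,"z":0,"wx":0,"wy":0,"wz":0,"fingers":0},{"x":0,"y":0,"z":0,"wx":0,"wy":0,"wz":0,"fingers":0}]' >/dev/null; python3 st.py
python3 -m creep '[{"x":0,"y":-0.3,"z":0,"wx":0,"wy":0,"wz":0,"fingers":0},{"x":0,"y":-0.2,"z":0,"wx":0,"wy":0,"wz":0,"fingers":0},{"x":0,"y":-0.2,"z":0,"wx":0,"wy":0,"wz":0,"fingers":0},{"x":0,"y":0,"z":0,"wx":0,"wy":0,"wz":0,"fingers":0}]'>/dev/null; python3 st.py
```

```text
tcp panel mm [ 0.4 38.1  8.4] F panel [ 0.1  0.1 -0.1] rot [-0.001 -0.002 -0.003] t 4.5833
tcp panel mm [ 0.2 43.7  8.3] F panel [ 0.7 -0.2  0.1] rot [ 0.    -0.001 -0.004] t 4.9167
```

```bash
python3 -m creep '[{"x":0,"y":-0.3,"z":0,"wx":0,"wy":0,"wz":0,"fingers":0},{"x":0,"y":-0.2,"z":0,"wx":0,"wy":0,"wz":0,"fingers":0}]'>/dev/null; python3 st.py;python3 -m creep '[{"x":0,"y":-0.2,"z":0,"wx":0,"wy":0,"wz":0,"fingers":0},{"x":0,"y":-0.1,"z":0,"wx":0,"wy":0,"wz":0,"fingers":0}]'>/dev/null; python3 st.py
python3 -c "
from h import *
snap('w3')"
```

```text
tcp panel mm [ 0.3 48.4  8.4] F panel [ 1.1 -1.9  0.4] rot [ 0.001 -0.001 -0.004] t 5.0833
tcp panel mm [ 0.3 51.7  8.3] F panel [ 0.1 -2.3 -0.5] rot [ 0.    -0.001 -0.004] t 5.25
```

View pics/w3.png

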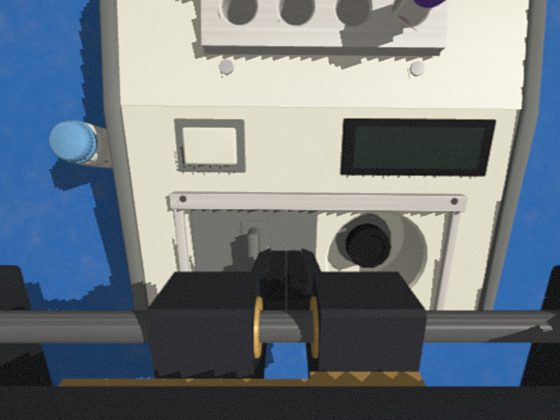

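Cover nearly open: plate left edge col 190 next to stop at ~187; well visible with black button at (368,245). Push on till the stop shows in the force.

```bash
for i in 1 2; do python3 -m creep '[{"x":0,"y":-0.15,"z":0,"wx":0,"wy":0,"wz":0,"fingers":0},{"x":0,"y":-0.15,"z":0,"wx":0,"wy":0,"wz":0,"fingers":0}]'>/dev/null; python3 st.py; done
```

```text
tcp panel mm [ 0.2 53.2  8.3] F panel [ 1.4 -7.2  3.2] rot [ 0.002 -0.001 -0.005] t 5.4667
tcp panel mm [ 0.2 53.3  8.2] F panel [  1.3 -14.6   5.7] rot [ 0.006  0.001 -0.007] t 5.6333
```

Stop reached. Check the well centre from the w3 picture.

```bash
python3 - <<'E'
from fit import *
P=panel(v[3]);d=np.load('pics/w3.npz');K,T=d['K'],d['T']
im=cv2.imread('pics/w3.png');g=cv2.cvtColor(im,cv2.COLOR_BGR2GRAY)
m=(g[205:285,325:420]<45).astype(np.uint8);n,l,st,c=cv2.connectedComponentsWithStats(m)
i=1+np.argmax(st[1:,4]);print(st[i],c[i]+[325,205])
def at(uv,z):
    o,r=ray(K,T,uv);t=P[:,2]@(v[:3]+z/1000*P[:,2]-o)/(P[:,2]@r);return np.round(P.T@(o+t*r-v[:3])*1000,1)
print(at((368,245),-14));print([at(u,-14).tolist() for u in((346,245),(390,245),(368,267),(368,223))])
print('key',at((210,146),4),'stopL',at((182,250),3.5),'stopR',at((449,250),3.5),'railtop',at((300,202),6.5))
print('mouth right edge',at((427,250),0))
E
```

```text
[  20   18   45   44 1514] [367.25099075 244.96433289]
[  2.4   2.4 -14. ]
[[2.5, 15.4, -14.0], [2.4, -10.6, -14.0], [-11.9, 1.3, -14.0], [16.2, 3.4, -14.0]]
key [61.7 87.   4. ] stopL [  7.4 106.1   3.5] stopR [  6.9 -35.8   3.5] railtop [34.4 43.8  6.5]
mouth right edge [  5.4 -25.9  -0. ]
```

```bash
python3 -m creep '[{"x":0,"y":0.6,"z":0,"wx":0,"wy":0,"wz":0,"fingers":0},{"x":0,"y":1,"z":-0.3,"wx":0,"wy":0,"wz":0,"fingers":0},{"x":0,"y":1,"z":-0.3,"wx":0,"wy":0,"wz":0,"fingers":0},{"x":0,"y":1,"z":0,"wx":0,"wy":0,"wz":0,"fingers":0},{"x":0,"y":1,"z":0,"wx":0,"wy":0,"wz":0,"fingers":0},{"x":0.1,"y":0.7,"z":0,"wx":0,"wy":0,"wz":0,"fingers":0},{"x":0,"y":0,"z":0,"wx":0,"wy":0,"wz":0,"fingers":0},{"x":0,"y":0,"z":0,"wx":0,"wy":0,"wz":0,"fingers":0}]'>/dev/null; python3 st.py
```

```text
tcp panel mm [ 1.4  4.  14.4] F panel [ 0.   0.3 -0.4] rot [ 0.    -0.002 -0.005] t 6.3
```

```bash
python3 -m creep '[{"x":0,"y":0.25,"z":0.4,"wx":0,"wy":0,"wz":0,"fingers":0},{"x":0,"y":0,"z":0.5,"wx":0,"wy":0,"wz":0,"fingers":0},{"x":0,"y":0,"z":0.5,"wx":0,"wy":0,"wz":0,"fingers":0},{"x":0,"y":0,"z":0.5,"wx":0,"wy":0,"wz":0,"fingers":0},{"x":0,"y":0,"z":0.4,"wx":0,"wy":0,"wz":0,"fingers":0},{"x":0,"y":0,"z":0,"wx":0,"wy":0,"wz":0,"fingers":0}]'>/dev/null; python3 st.py
for i in 1 2 3; do python3 -m creep '[{"x":0,"y":0,"z":0.2,"wx":0,"wy":0,"wz":0,"fingers":0},{"x":0,"y":0,"z":0.15,"wx":0,"wy":0,"wz":0,"fingers":0}]'>/dev/null; python3 st.py; done
```

```text
tcp panel mm [ 0.6  2.  -9.6] F panel [-0.6 -0.7  0.5] rot [ 0.001 -0.    -0.003] t 6.8
tcp panel mm [  1.3   2.1 -12.2] F panel [ 0.2  0.2 -0.2] rot [ 0.    -0.002 -0.004] t 6.9667
tcp panel mm [  1.4   2.  -15.6] F panel [-1.2  0.6  4.3] rot [ 0.    -0.002 -0.004] t 7.1333
tcp panel mm [  1.4   2.  -19. ] F panel [-1.2 -0.7  4.2] rot [ 0.    -0.002 -0.004] t 7.3
```

```bash
for i in 1 2 3; do python3 -m creep '[{"x":0,"y":0,"z":0.15,"wx":0,"wy":0,"wz":0,"fingers":0},{"x":0,"y":0,"z":0.1,"wx":0,"wy":0,"wz":0,"fingers":0}]'>/dev/null; python3 st.py; done
```

```text
tcp panel mm [  1.4   2.  -21.6] F panel [0.3 0.5 4.2] rot [ 0.    -0.002 -0.004] t 7.4667
tcp panel mm [  1.4   2.  -22.5] F panel [-8.4 -2.7 53. ] rot [ 0.001 -0.002 -0.004] t 7.6333
tcp panel mm [  1.5   2.  -22.8] F panel [-14.8  -4.5  91.9] rot [ 0.001 -0.002 -0.004] t 7.8
```

Button bottomed at ~21–22 mm depth with hard stop. Now withdraw, look at the button, and go round to the ridge's left.

```bash
python3 -m creep '[{"x":0,"y":0,"z":-0.6,"wx":0,"wy":0,"wz":0,"fingers":0},{"x":0,"y":0,"z":-1,"wx":0,"wy":0,"wz":0,"fingers":0},{"x":0,"y":0,"z":-1.5,"wx":0,"wy":0,"wz":0,"fingers":0},{"x":0,"y":0,"z":-2.5,"wx":0,"wy":0,"wz":0,"fingers":0},{"x":0,"y":-2,"z":0,"wx":0,"wy":0,"wz":0,"fingers":0},{"x":0,"y":-2.5,"z":0,"wx":0,"wy":0,"wz":0,"fingers":0},{"x":0,"y":-2.5,"z":0,"wx":0,"wy":0,"wz":0,"fingers":0},{"x":0,"y":-2.3,"z":0,"wx":0,"wy":0,"wz":0,"fingers":0},{"x":0,"y":0,"z":0,"wx":0,"wy":0,"wz":0,"fingers":0},{"x":0,"y":0,"z":0,"wx":0,"wy":0,"wz":0,"fingers":0}]'>/dev/null; python3 st.py;python3 -c "
from h import *
snap('w4')"
```

```text
tcp panel mm [ 1.2 96.4 29.3] F panel [-0.1 -0.2  0.9] rot [-0.001 -0.001 -0.002] t 8.6333
```

View pics/w4.png

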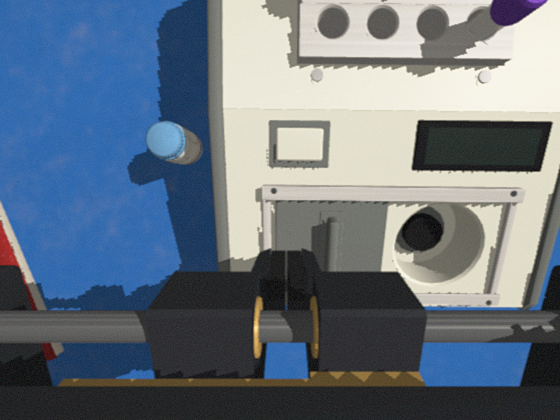

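The button sits sunk in the well at (420,231); the ridge (col 333) is right of the fingers. Lower and push shut.

```bash
python3 -m creep '[{"x":0,"y":0,"z":0.8,"wx":0,"wy":0,"wz":0,"fingers":0},{"x":0,"y":0,"z":0.8,"wx":0,"wy":0,"wz":0,"fingers":0},{"x":0,"y":0,"z":0.5,"wx":0,"wy":0,"wz":0,"fingers":0},{"x":0,"y":0,"z":0,"wx":0,"wy":0,"wz":0,"fingers":0}]'>/dev/null; python3 st.py
python3 -m creep '[{"x":0,"y":0.5,"z":0,"wx":0,"wy":0,"wz":0,"fingers":0},{"x":0,"y":0.5,"z":0,"wx":0,"wy":0,"wz":0,"fingers":0},{"x":0,"y":0.5,"z":0,"wx":0,"wy":0,"wz":0,"fingers":0},{"x":0,"y":0.5,"z":0,"wx":0,"wy":0,"wz":0,"fingers":0},{"x":0,"y":0.5,"z":0,"wx":0,"wy":0,"wz":0,"fingers":0},{"x":0,"y":0.5,"z":0,"wx":0,"wy":0,"wz":0,"fingers":0},{"x":0,"y":0.5,"z":0,"wx":0,"wy":0,"wz":0,"fingers":0},{"x":0,"y":0.5,"z":0,"wx":0,"wy":0,"wz":0,"fingers":0},{"x":0,"y":0.5,"z":0,"wx":0,"wy":0,"wz":0,"fingers":0},{"x":0,"y":0.5,"z":0,"wx":0,"wy":0,"wz":0,"fingers":0},{"x":0,"y":0.5,"z":0,"wx":0,"wy":0,"wz":0,"fingers":0},{"x":0,"y":0.5,"z":0,"wx":0,"wy":0,"wz":0,"fingers":0},{"x":0,"y":0.5,"z":0,"wx":0,"wy":0,"wz":0,"fingers":0},{"x":0,"y":0.5,"z":0,"wx":0,"wy":0,"wz":0,"fingers":0},{"x":0,"y":0.3,"z":0,"wx":0,"wy":0,"wz":0,"fingers":0}]'>/dev/null; python3 st.py
for i in 1 2; do python3 -m creep '[{"x":0,"y":0.15,"z":0,"wx":0,"wy":0,"wz":0,"fingers":0},{"x":0,"y":0.15,"z":0,"wx":0,"wy":0,"wz":0,"fingers":0}]'>/dev/null; python3 st.py; done
```

```text
tcp panel mm [ 0.8 93.5  6.9] F panel [-0.3 -1.4  0.4] rot [ 0.002  0.001 -0.005] t 9.0167
tcp panel mm [ 1.3 21.   8.4] F panel [-2.4  2.7  0.5] rot [ 0.001 -0.001 -0.005] t 10.2667
tcp panel mm [ 1.3 18.7  8.4] F panel [-1.3  2.3  1.5] rot [ 0.    -0.001 -0.004] t 10.4333
tcp panel mm [ 1.3 18.4  8.5] F panel [-2.7 10.3 -0.8] rot [-0.003 -0.002 -0.002] t 10.6
```

Stop reached (spans consistent with 68 mm travel). One more firm push, then back off, lift and look.

```bash
python3 -m creep '[{"x":0,"y":0.15,"z":0,"wx":0,"wy":0,"wz":0,"fingers":0},{"x":0,"y":0.1,"z":0,"wx":0,"wy":0,"wz":0,"fingers":0}]'>/dev/null; python3 st.py; python3 -m creep '[{"x":0,"y":-0.6,"z":0,"wx":0,"wy":0,"wz":0,"fingers":0},{"x":0,"y":-0.8,"z":0,"wx":0,"wy":0,"wz":0,"fingers":0},{"x":0,"y":0,"z":-2,"wx":0,"wy":0,"wz":0,"fingers":0},{"x":0,"y":0,"z":-3,"wx":0,"wy":0,"wz":0,"fingers":0},{"x":0,"y":0,"z":-3,"wx":0,"wy":0,"wz":0,"fingers":0},{"x":0,"y":0,"z":-3,"wx":0,"wy":0,"wz":0,"fingers":0},{"x":0,"y":0,"z":0,"wx":0,"wy":0,"wz":0,"fingers":0},{"x":0,"y":0,"z":0,"wx":0,"wy":0,"wz":0,"fingers":0}]'>/dev/null; python3 st.py;python3 -c "
from h import *
snap('w5')"
```

```text
tcp panel mm [ 1.4 18.3  8.6] F panel [-4.1 14.  -2.2] rot [-0.006 -0.003 -0.   ] t 10.7667
tcp panel mm [  2.6  27.6 119.7] F panel [ 0.1  0.2 -0.6] rot [-0.001 -0.005 -0.005] t 11.4333
```

View pics/w5.png

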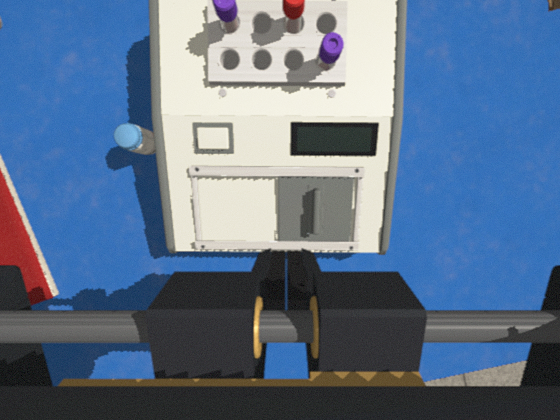

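The cover is shut: its right edge (col 354) is at the right stop (col ~357). Tubes and vial are undisturbed.

```bash
python3 -c "
from bench import workorder
print(workorder.job_done())"
```

```text
the job is handed in; nothing more can be done
None
```

I slid the cover fully open, pressed the reset button to its hard stop, pushed the cover shut against its stop and handed the job in at about 11.5 s; the start key, tubes and near vial were left alone.

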